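Open the blue reagent locker by its hidden catch

TASK

Open the blue reagent locker: push its red safety catch down through the gap behind the top of the door, keep it down while you pull the door open, and swing the door wide, most of the way to a right angle. Leave it standing open and let go; the yellow locker stays shut.

Things in the scene. Friction and masses are not known exactly. Their poses are not given: they have to be found in the camera images.
- blue_pad (a point): centre of the top of the blue locker's red catch pad, 40 (x) x 56 (y) mm, 186 mm up. Carried by the door; axes turn with it: x from door into locker, y along door to the hinge, z up. In them: door's inner face x=-22, hinge axis (vertical) x=-37, y=160 mm. It lies 14 mm deep in a roof slot open from above, otherwise empty: x -22 (door) to +32 (roof edge), y -40 to 40 mm.
- blue_catch (a joint): how far that pad is pressed down, m: 0 up, 0.016 fully down (about 7 N); springs back. Its hook, out of sight under the roof, holds the door until the pad is 0.010 down; keep it down for the first 0.3 rad of opening. Whatever stands in the slot pushes the door open from behind.
- blue_door (a joint): opening of the blue locker's door, rad: 0 shut, 1.57 a right angle, 1.75 its stop. Panel 220 wide, 15 mm thick, top at 200 mm, flush with the roof, no handle, faces the robot. Hinged at its left edge seen from the robot; opens towards the robot, clockwise from above. About 1 N at the pad; stays where left.
- yellow_door (a joint): opening of the yellow locker's door, rad, same sense; 0 shut and to stay so. The two steel lockers, 220 mm wide, 200 high, 235 deep with door, are alike but for colour and fixed to the bench side by side; which is left or right varies, each turned up to 15 degrees.

How it is judged:
By the outcome, as a careful person would: the job done as asked, in the order asked, and still so for the second after the job is handed in, with the robot touching nothing.
It also fails if it takes over 38 s, if anything falls off the work surface, if the arm or the gripper's body presses on something with over 40 N, if the wrist force passes 120 N, or if a joint passes its speed limit or range.

ROBOT

A 6-joint arm with a two-finger parallel gripper is mounted at the origin on the work surface. World frame = base frame: x ahead of the robot, y to its left, z up, the work surface at z = 0. Lengths are in mm, angles in rad, forces in N, time in s.
With the tool pointing down it reaches from about 325 to 1000 mm from the base axis. Payload 5.1 kg.
Tool frame: the origin (TCP) lies at the very end of the fingers, on their centre line; the grasp point (between the pads) lies r.pinch_z behind it (r.pinch_z is the distance from the TCP to the grasp point, in mm); x points along the fingers, z is the direction in which the jaws open and shut, and the axes are right-handed (so a half turn about x gives the same grasp; the last joint's range is limited). The gripper opens to 85 mm and grips with 20 to 120 N. Pads are 22 mm wide; open, the fingers measure 114 mm over their backs; the gripper's body (76 mm by 85 mm) begins 54 mm behind the grasp point. The pads swing forward as they close: fully open they stand 13 mm farther back than shut.
Start: joints at [1.183, 0.124, 1.65, -0, 1.367, -0.083], TCP at [195.088, 620.021, 231.322] pointing down, gripper open.
Joint ranges: [-2.61, 2.61], [-1.02, 2.33], [0.03, 2.71], [-1.35, 4.49], [0.32, 2.68], [-2.91, 2.91]. Speed limits (rad/s): [2.57, 2.57, 3.14, 3.14, 3.14, 3.14].

INTERFACE

Orientations are given as a unit quaternion [w, x, y, z].
In Python, from bench import telemetry, camera, camera_params, order, r gives the robot as it stands.
- The arm moves only by the tool drive_tool, never from a script. Its argument "moves" is a list of rows, each an object of numbers: "fingers": the opening, from 0 (shut) to 1 (fully open); "dx", "dy", "dz": the shift along the tool's x, y, z in m; "ax", "ay", "az": the turn, a rotation vector about the tool's x, y, z in degrees. In form: [{"fingers": .., "dx": .., "dy": .., "dz": .., "ax": .., "ay": .., "az": ..}, ...]. A call has exactly 8 rows; each row is the pose to reach, as a shift and turn from the pose commanded when the call began, along the tool's axes at that moment; what a row does not reach only later rows make up. A row lasts 1/12 s, in which the tool goes at most 41.7 mm and 7.16 degrees, less where a joint would pass 70% of its speed; a pose out of reach is approached as far as the arm can. A call with a gripper value outside its range is refused whole. The fingers move at their own pace and stop on an object; the grip force is fixed at half the most. Time passes only in rows, so rows that repeat a pose let the fingers close, or fill a call up. It gives the time, the measured TCP pose, the force and the opening at its end, in the units of the state.
- telemetry.sense(): the state, without advancing time (a new reading comes with each control period).
- camera(name): name is "scene" or "top"; returns the picture (400x640x3 uint8, red, green, blue); there is no depth.
- camera_params(name): a dict with "K" (3x3 intrinsics, pixels), "dist_coeffs" ([k1, k2, p1, p2, k3] as OpenCV has them; the pictures are not rectified), "rvec" (rotation vector, rad) and "tvec" (3), from world to camera coordinates, as OpenCV has them. Camera axes: x right, y down, z forward; pixel columns grow to the right and rows downward; lengths in mm; the calibration is good to about 2 mm. A picture is of the moment at which its call begins. camera_params takes no time and is no camera call.
- order.hand_in(): hands the job in, once; it reports no verdict.
The state is a dict: "clock": time; "joint_positions": joint angles; "dq": joint speeds; "tau": joint torques, N m; "ee_pos": TCP position; "tcp_rot": TCP orientation; "contact_force": force on the tool from outside, world axes, zero at the start; "moment": the same for the moment, N m; "gripper_width": finger opening in mm.
Only numpy, scipy, OpenCV 4.12 (cv2) and the standard library are available. Lean on these libraries where they do the work, as an engineer would, in place of code of your own. Each camera call takes 0.05 s, during which the arm holds its last target.

## Working session

There is one attempt and no reset: what is moved stays moved. The work goes in short steps, Python scripts to look and compute and a tool call to move; the robot and the scene stay as the last step left them, time stands still between calls to the robot, and variables do not carry over. Pictures are saved under pics/ and viewed, and the job is handed in when it is done.

Besides the shell and the picture viewer there is one more tool, called after "Emit:" in YAML: its name, and indented under it one key for each argument. drive_tool: Moves the arm, as the interface text tells. Its arguments: {"type":"object","properties":{"moves":{"type":"array"}},"required":["moves"]}

```bash
ls; mkdir -p pics; python3 - <<'E'
from bench import telemetry,camera,camera_params,r
import cv2
print(telemetry.sense(), r.pinch_z)
for n in("scene","top"):
    im=camera(n); cv2.imwrite(f"pics/{n}0.png",im[:,:,::-1]); print(n,camera_params(n))
E
```

```text
pics
{'clock': 0.0, 'joint_positions': array([ 1.18340570e+00,  1.24503940e-01,  1.65166917e+00, -7.54120265e-06,
        1.36751827e+00, -8.25970540e-02]), 'dq': array([-0.00032065, -0.00046257, -0.00137062, -0.00062467,  0.0001791 ,
        0.00019719]), 'tau': array([ 2.51391742e-03, -4.23584926e+01, -3.65461314e+01,  4.25805865e-05,
        6.64509818e-03,  1.69687496e-05]), 'ee_pos': array([194.85766929, 619.46157571, 230.05663955]), 'tcp_rot': array([ 0.56947713, -0.41869177,  0.57073925,  0.41791113]), 'contact_force': array([-0.57638635,  0.64001406, -0.19286275]), 'moment': array([-0.00881146,  0.03275603,  0.00137198]), 'gripper_width': 85.09740577542708} 18.700000000000003
scene {'K': array([[418.27609668,   0.        , 326.91516105],
       [  0.        , 418.27609668, 197.88588289],
       [  0.        ,   0.        ,   1.        ]]), 'dist_coeffs': array([-0.08836297,  0.        ,  0.        ,  0.        ,  0.        ]), 'rvec': array([ 1.35696287,  2.34440343, -0.80410613]), 'tvec': array([ 291.28801471, -329.62822185, 1348.49937868])}
top {'K': array([[505.86308752,   0.        , 318.94100743],
       [  0.        , 505.86308752, 202.62896705],
       [  0.        ,   0.        ,   1.        ]]), 'dist_coeffs': array([0.01352042, 0.        , 0.        , 0.        , 0.        ]), 'rvec': array([ 2.08006453, -2.12002104,  0.23494449]), 'tvec': array([  31.02942546,  605.22383355, 1130.92719967])}
```

View pics/scene0.png

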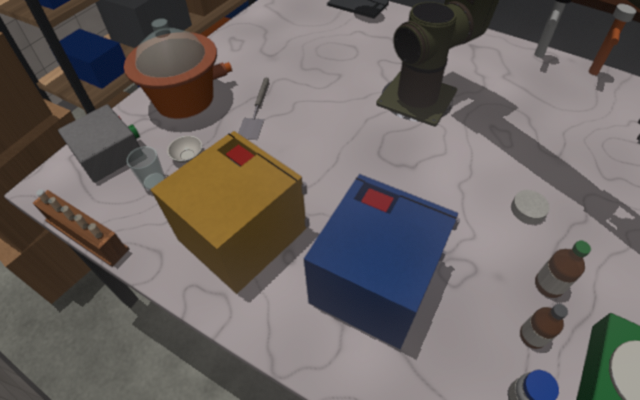

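View pics/top0.png

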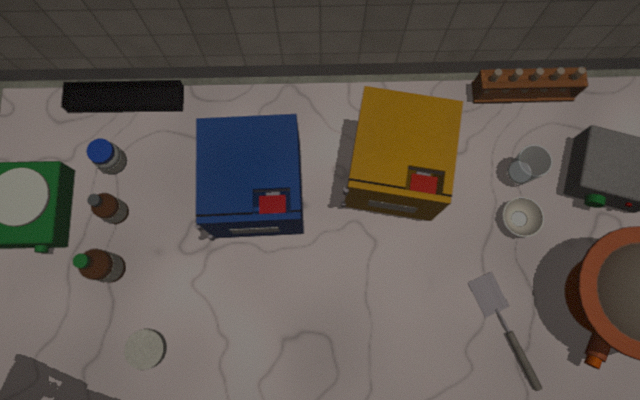

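The blue locker is on the left (top view roof x 196–302, y 115–235), with its red pad at about (272,204). Yellow is on the right, with its pad at about (424,182). Next I'll measure both.

```bash
cat > h.py <<'E'
import numpy as np,cv2
from bench import camera,camera_params
def ray(n,uv):
    p=camera_params(n);R=cv2.Rodrigues(p["rvec"])[0]
    u=cv2.undistortPoints(np.array(uv,float).reshape(-1,1,2),p["K"],p["dist_coeffs"]).reshape(-1,2)
    return -R.T@p["tvec"],np.c_[u,np.ones(len(u))]@R
def onz(n,uv,z):
    o,d=ray(n,uv);return o+d*((z-o[2])/d[:,2])[:,None]
def proj(n,P):
    p=camera_params(n);return cv2.projectPoints(np.array(P,float).reshape(-1,1,3),p["rvec"],p["tvec"],p["K"],p["dist_coeffs"])[0].reshape(-1,2)
E
python3 - <<'E'
from h import *
np.set_printoptions(precision=1,suppress=True)
for n in("scene","top"):
    im=cv2.imread(f"pics/{n}0.png");hsv=cv2.cvtColor(im,cv2.COLOR_BGR2HSV);h,s,v=cv2.split(hsv)
    m=(((h<4)|(h>174))&(s>160)&(v>60)).astype(np.uint8)
    c,_=cv2.findContours(m,0,2)
    for k in c:
        if cv2.contourArea(k)>60:
            b=cv2.minAreaRect(k);q=cv2.boxPoints(b);print(n,"red",cv2.contourArea(k),b[0]); print(onz(n,np.r_[q,[b[0]]],186)[:,:2].tolist())
    m=((h>105)&(h<125)&(s>120)).astype(np.uint8)
    c,_=cv2.findContours(m,0,2);k=max(c,key=cv2.contourArea)
    q=cv2.approxPolyDP(cv2.convexHull(k),4,True)[:,0];print(n,q.tolist());print(onz(n,q,200)[:,:2])
    x0,y0=(330,165) if n=="scene" else (185,100)
    cr=im[y0:y0+150,x0:x0+150]; cv2.imwrite(f"pics/{n}crop.png",cv2.resize(np.clip(cr*1.8,0,255).astype(np.uint8),(600,600),interpolation=cv2.INTER_CUBIC))
E
```

```text
scene red 282.0 (377.1855773925781, 199.58248901367188)
[[597.5675572914736, 95.6805097733974], [561.2708044740247, 90.66412873591096], [562.0353913006264, 144.97966976273932], [597.6581125295379, 148.64089517139323], [579.8537790389191, 120.25464141225942]]
scene red 250.0 (239.13999938964844, 154.48001098632812)
[[632.4324146489632, -232.91335249060108], [590.69228700873, -238.8401711438965], [604.1386160446314, -179.87565372429498], [644.4051140353345, -175.50531683359185], [618.2568526104926, -206.31563512654378]]
scene [[356, 181], [453, 219], [415, 311], [366, 303], [305, 259]]
[[568.   64.1]
 [559.6 274.1]
 [771.2 283.1]
 [799.  204.5]
 [777.9  69.3]]
top red 400.0 (272.0, 203.5)
[[598.0273320526352, 147.44609546147493], [596.9283331765491, 91.73849843970962], [559.7134913368537, 91.86270067452904], [560.7979015013865, 147.14098190495238], [578.7947314052012, 119.54588020163905]]
top red 342.0 (423.48651123046875, 183.08106994628906)
[[605.004744918439, -175.72352581216083], [640.2955884479445, -183.49987542426453], [629.885373991507, -236.6227453440291], [594.7554161111202, -228.48532308887224], [617.4161017525295, -206.10381284303693]]
top [[295, 115], [300, 219], [198, 223], [197, 119]]
[[773.7  68.2]
 [541.2  59.6]
 [536.8 272.6]
 [768.6 282.8]]
```

View pics/topcrop.png

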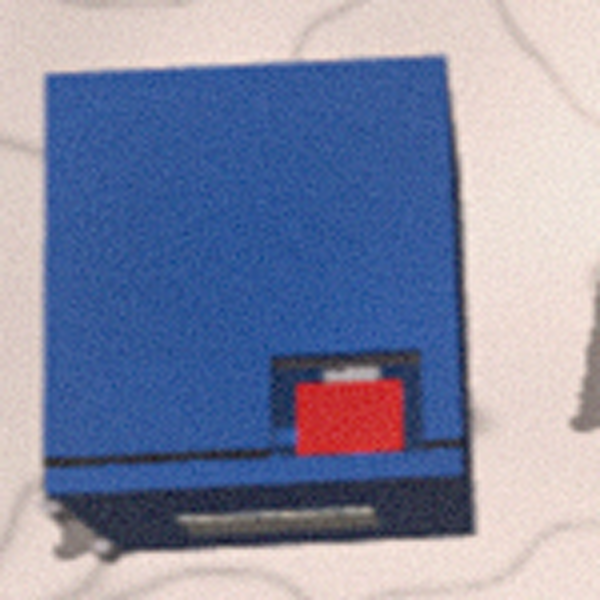

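View pics/scenecrop.png

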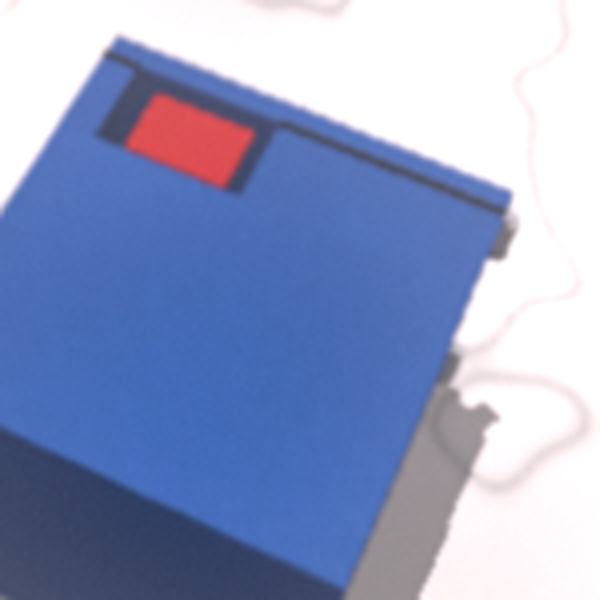

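```bash
python3 - <<'E'
from h import *
np.set_printoptions(precision=1,suppress=True)
t=np.array([(45,73),(446,57),(462,476),(47,493),(45,462),(462,443),(272,352),(418,350)])/4+[185,100]-.4
P=onz("top",t,200);print(P[:,:2]); 
s=np.array([(118,36),(512,192),(505,212),(105,53),(98,137),(243,193)])/4+[330,165]-.4
S=onz("scene",s,200);print(S[:,:2])
for a,b in((0,1),(3,2),(4,5),(0,3),(1,2)): d=P[b]-P[a];print(np.linalg.norm(d),np.degrees(np.arctan2(d[1],d[0])))
d=S[1]-S[0];print(np.linalg.norm(d),np.degrees(np.arctan2(d[1],d[0])))
E
```

```text
[[771.4 285.4]
 [776.3  65.8]
 [542.   59.4]
 [537.2 276. ]
 [553.8 277.7]
 [559.7  59.2]
 [611.  159.4]
 [610.5  82. ]]
[[546.6  60.4]
 [540.3 276.8]
 [553.6 277.8]
 [560.5  59.9]
 [611.5  82.6]
 [606.9 160.8]]
219.72250787001758 -88.70492603833863
216.71247485980945 -88.73341518881969
218.55995932201262 -88.45712031890108
234.31017064683687 -177.69703502427998
234.38430989735969 -178.43322076882583
216.54071746529527 91.67894367075361
```

```bash
python3 - <<'E'
from scipy.spatial.transform import Rotation as R
import numpy as np
from bench import telemetry
np.set_printoptions(precision=3,suppress=True)
s=telemetry.sense();q=s["tcp_rot"];M=R.from_quat(np.r_[q[1:],q[0]]).as_matrix();print(M)
t=np.array([582,120,260])-s["ee_pos"];print(M.T@t, s["clock"])
for n in 'zy':
  a=M[:,2] if n=='z' else M[:,1]; print(n,np.degrees(np.arctan2(a[1],a[0])))
E
```

```text
[[-0.001 -0.954  0.3  ]
 [-0.002  0.3    0.954]
 [-1.     0.    -0.002]]
[ -29.224 -519.143 -360.375] 0.1
z 72.53528530372472
y 162.5352691973412
```

Emit:
drive_tool:
  moves:
    - {"fingers":0,"dx":-0.03,"dy":-0.01,"dz":-0.01,"ax":0,"ay":0,"az":0}
    - {"fingers":0,"dx":-0.03,"dy":-0.035,"dz":-0.025,"ax":-3,"ay":0,"az":0}
    - {"fingers":0,"dx":-0.03,"dy":-0.065,"dz":-0.045,"ax":-6,"ay":0,"az":0}
    - {"fingers":0,"dx":-0.03,"dy":-0.097,"dz":-0.067,"ax":-9,"ay":0,"az":0}
    - {"fingers":0,"dx":-0.03,"dy":-0.13,"dz":-0.09,"ax":-12,"ay":0,"az":0}
    - {"fingers":0,"dx":-0.03,"dy":-0.16,"dz":-0.112,"ax":-15,"ay":0,"az":0}
    - {"fingers":0,"dx":-0.03,"dy":-0.19,"dz":-0.133,"ax":-17,"ay":0,"az":0}
    - {"fingers":0,"dx":-0.03,"dy":-0.22,"dz":-0.153,"ax":-19,"ay":0,"az":0}

```text
clock: 0.77
ee_pos: [359.5, 406.2, 260.8]
tcp_rot: [-0.492, 0.507, -0.493, -0.507]
contact_force: [0.7, 0.2, 0.3]
gripper_width: -0.2
```

```bash
cat > d.py <<'E'
from scipy.spatial.transform import Rotation as R
import numpy as np,sys
from bench import telemetry
np.set_printoptions(precision=2,suppress=True)
s=telemetry.sense();q=s["tcp_rot"];M=R.from_quat(np.r_[q[1:],q[0]]).as_matrix()
print(s["clock"],s["ee_pos"],s["contact_force"],s["gripper_width"],"yaw",np.degrees(np.arctan2(M[1,2],M[0,2])),s["joint_positions"])
if len(sys.argv)>3: print("tool shift",M.T@(np.array(sys.argv[1:4],float)-s["ee_pos"]))
E
python3 d.py 582.3 120 260
```

```text
0.7667 [359.51 406.21 260.81] [0.74 0.2  0.31] -0.16711696435247345 yaw 91.64883863447044 [ 0.75 -0.13  1.86 -0.    1.42 -0.85]
tool shift [   0.85 -214.46 -292.5 ]
```

Emit:
drive_tool:
  moves:
    - {"fingers":0,"dx":0,"dy":-0.022,"dz":-0.03,"ax":0,"ay":0,"az":0}
    - {"fingers":0,"dx":0,"dy":-0.044,"dz":-0.06,"ax":0,"ay":0,"az":0}
    - {"fingers":0,"dx":0,"dy":-0.066,"dz":-0.09,"ax":0,"ay":0,"az":0}
    - {"fingers":0,"dx":0,"dy":-0.088,"dz":-0.12,"ax":0,"ay":0,"az":0}
    - {"fingers":0,"dx":0,"dy":-0.11,"dz":-0.15,"ax":0,"ay":0,"az":0}
    - {"fingers":0,"dx":0,"dy":-0.132,"dz":-0.18,"ax":0,"ay":0,"az":0}
    - {"fingers":0,"dx":0,"dy":-0.154,"dz":-0.21,"ax":0,"ay":0,"az":0}
    - {"fingers":0,"dx":0,"dy":-0.176,"dz":-0.24,"ax":0,"ay":0,"az":0}

```text
clock: 1.43
ee_pos: [542.0, 171.1, 260.9]
tcp_rot: [0.493, -0.506, 0.493, 0.507]
contact_force: [0.6, 0.5, 0.3]
gripper_width: -0.1
```

```bash
python3 d.py 582.3 120 260
```

```text
1.4333 [541.97 171.11 260.88] [0.65 0.49 0.3 ] -0.07589982664508829 yaw 91.52585599862685 [ 0.21 -0.07  1.8   0.    1.41 -1.39]
tool shift [  0.85 -38.96 -52.17]
```

Emit:
drive_tool:
  moves:
    - {"fingers":0,"dx":0,"dy":-0.018,"dz":-0.022,"ax":0,"ay":0,"az":0}
    - {"fingers":0,"dx":0,"dy":-0.03,"dz":-0.038,"ax":0,"ay":0,"az":0}
    - {"fingers":0,"dx":0,"dy":-0.036,"dz":-0.048,"ax":0,"ay":0,"az":0}
    - {"fingers":0,"dx":0.01,"dy":-0.036,"dz":-0.048,"ax":0,"ay":0,"az":0}
    - {"fingers":0,"dx":0.025,"dy":-0.036,"dz":-0.048,"ax":0,"ay":0,"az":0}
    - {"fingers":0,"dx":0.045,"dy":-0.036,"dz":-0.048,"ax":0,"ay":0,"az":0}
    - {"fingers":0,"dx":0.045,"dy":-0.036,"dz":-0.048,"ax":0,"ay":0,"az":0}
    - {"fingers":0,"dx":0.045,"dy":-0.036,"dz":-0.048,"ax":0,"ay":0,"az":0}

```text
clock: 2.1
ee_pos: [576.8, 126.7, 214.2]
tcp_rot: [0.492, -0.506, 0.494, 0.508]
contact_force: [-0.1, -0.2, 0.6]
gripper_width: 0.1
```

```bash
python3 d.py 582.3 120 200; python3 - <<'E'
from h import *
im=camera("scene");cv2.imwrite("pics/s1.png",cv2.resize(im[120:260,290:490,::-1],(800,560)))
im=camera("top");cv2.imwrite("pics/t1.png",cv2.resize(im[100:260,170:370,::-1],(750,600)))
E
```

```text
2.1 [576.83 126.73 214.18] [-0.1  -0.18  0.56] 0.14872812001440203 yaw 91.60937940467547 [ 0.13  0.01  1.8   0.    1.34 -1.47]
tool shift [14.15 -5.34 -6.88]
```

View pics/s1.png

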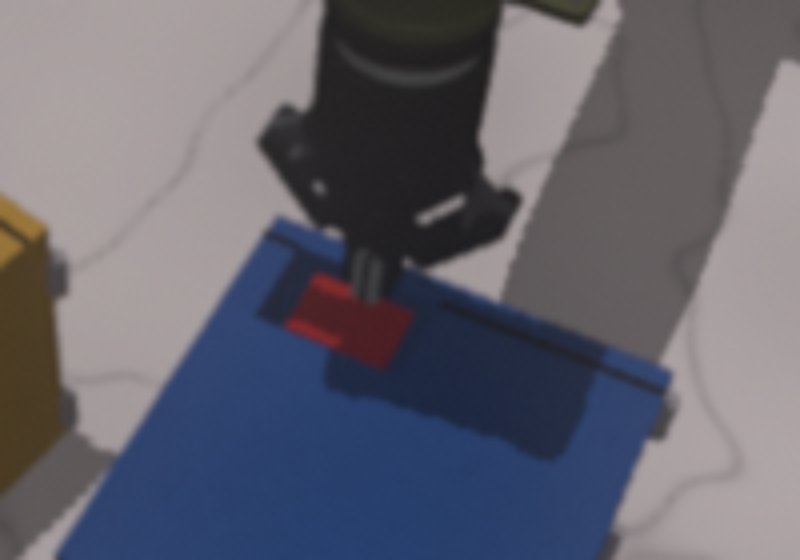

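View pics/t1.png

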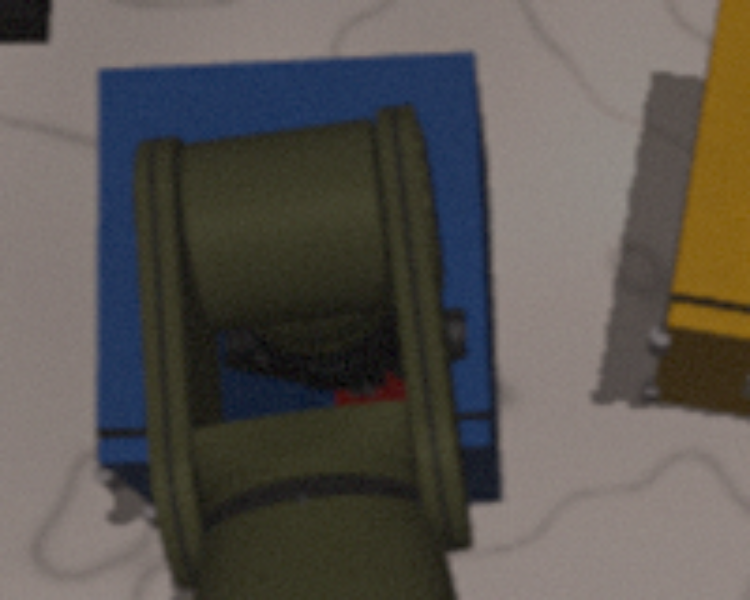

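```bash
python3 - <<'E'
from h import *
P=[(577,127+y,214+z) for y in(-14,0,14,40,60,-60) for z in (0,20,30,40,55,72)]
q=(proj("scene",P)-[290,120])*4
for a,b in zip(P,q):print(a,b.round())
E
```

```text
(577, 113, 214) [343. 275.]
(577, 113, 234) [346. 250.]
(577, 113, 244) [348. 237.]
(577, 113, 254) [350. 223.]
(577, 113, 269) [353. 203.]
(577, 113, 286) [356. 179.]
(577, 127, 214) [368. 286.]
(577, 127, 234) [372. 260.]
(577, 127, 244) [374. 247.]
(577, 127, 254) [376. 234.]
(577, 127, 269) [379. 214.]
(577, 127, 286) [383. 190.]
(577, 141, 214) [394. 297.]
(577, 141, 234) [398. 271.]
(577, 141, 244) [400. 258.]
(577, 141, 254) [403. 245.]
(577, 141, 269) [406. 225.]
(577, 141, 286) [410. 201.]
(577, 167, 214) [441. 317.]
(577, 167, 234) [447. 292.]
(577, 167, 244) [449. 279.]
(577, 167, 254) [452. 266.]
(577, 167, 269) [457. 246.]
(577, 167, 286) [462. 222.]
(577, 187, 214) [479. 333.]
(577, 187, 234) [485. 308.]
(577, 187, 244) [488. 295.]
(577, 187, 254) [491. 282.]
(577, 187, 269) [496. 262.]
(577, 187, 286) [502. 239.]
(577, 67, 214) [262. 240.]
(577, 67, 234) [264. 215.]
(577, 67, 244) [265. 202.]
(577, 67, 254) [266. 188.]
(577, 67, 269) [267. 168.]
(577, 67, 286) [269. 143.]
```

Fingers are shut just above the front half of the pad (scene crop: tip at (370,300) and pad spanning (288–412, 275–370)). I'll centre the tip and go down.

Emit:
drive_tool:
  moves:
    - {"fingers":0,"dx":0,"dy":-0.005,"dz":-0.006,"ax":0,"ay":0,"az":0}
    - {"fingers":0,"dx":0,"dy":-0.005,"dz":-0.006,"ax":0,"ay":0,"az":0}
    - {"fingers":0,"dx":0.004,"dy":-0.005,"dz":-0.006,"ax":0,"ay":0,"az":0}
    - {"fingers":0,"dx":0.008,"dy":-0.005,"dz":-0.006,"ax":0,"ay":0,"az":0}
    - {"fingers":0,"dx":0.012,"dy":-0.005,"dz":-0.006,"ax":0,"ay":0,"az":0}
    - {"fingers":0,"dx":0.016,"dy":-0.005,"dz":-0.006,"ax":0,"ay":0,"az":0}
    - {"fingers":0,"dx":0.02,"dy":-0.005,"dz":-0.006,"ax":0,"ay":0,"az":0}
    - {"fingers":0,"dx":0.02,"dy":-0.005,"dz":-0.006,"ax":0,"ay":0,"az":0}

```text
clock: 2.87
ee_pos: [583.1, 119.9, 194.7]
tcp_rot: [0.493, -0.506, 0.494, 0.507]
contact_force: [-0.4, -0.1, 0.3]
gripper_width: -0.2
```

```bash
python3 d.py 582.3 120 172
```

```text
2.8667 [583.09 119.9  194.73] [-0.36 -0.09  0.32] -0.23477391060224295 yaw 91.53771503105996 [ 0.11  0.03  1.81 -0.    1.3  -1.48]
tool shift [22.73  0.73  0.13]
```

Emit:
drive_tool:
  moves:
    - {"fingers":0,"dx":0.004,"dy":0,"dz":0,"ax":0,"ay":0,"az":0}
    - {"fingers":0,"dx":0.008,"dy":0,"dz":0,"ax":0,"ay":0,"az":0}
    - {"fingers":0,"dx":0.011,"dy":0,"dz":0,"ax":0,"ay":0,"az":0}
    - {"fingers":0,"dx":0.014,"dy":0,"dz":0,"ax":0,"ay":0,"az":0}
    - {"fingers":0,"dx":0.017,"dy":0,"dz":0,"ax":0,"ay":0,"az":0}
    - {"fingers":0,"dx":0.02,"dy":0,"dz":0,"ax":0,"ay":0,"az":0}
    - {"fingers":0,"dx":0.022,"dy":0,"dz":0,"ax":0,"ay":0,"az":0}
    - {"fingers":0,"dx":0.022,"dy":0,"dz":0,"ax":0,"ay":0,"az":0}

```text
clock: 3.53
ee_pos: [583.9, 120.0, 174.5]
tcp_rot: [-0.493, 0.507, -0.493, -0.507]
contact_force: [-2.5, -0.3, 4.9]
gripper_width: 0.1
```

```bash
python3 d.py 582.3 120 172
```

```text
3.5333 [583.86 120.   174.49] [-2.49 -0.29  4.86] 0.12279397505098055 yaw 91.536627525292 [ 0.11  0.05  1.83  0.    1.26 -1.48]
tool shift [2.49 1.56 0.04]
```

Emit:
drive_tool:
  moves:
    - {"fingers":0,"dx":0.002,"dy":0,"dz":0,"ax":0,"ay":0,"az":0}
    - {"fingers":0,"dx":0.004,"dy":0,"dz":0,"ax":0,"ay":0,"az":0}
    - {"fingers":0,"dx":0.004,"dy":0.003,"dz":0,"ax":0,"ay":0,"az":0}
    - {"fingers":0,"dx":0.004,"dy":0.006,"dz":0,"ax":0,"ay":0,"az":0}
    - {"fingers":0,"dx":0.004,"dy":0.009,"dz":0,"ax":0,"ay":0,"az":0}
    - {"fingers":0,"dx":0.004,"dy":0.012,"dz":0,"ax":0,"ay":0,"az":0}
    - {"fingers":0,"dx":0.004,"dy":0.014,"dz":0,"ax":0,"ay":0,"az":0}
    - {"fingers":0,"dx":0.004,"dy":0.014,"dz":0,"ax":0,"ay":0,"az":0}

```text
clock: 4.2
ee_pos: [571.3, 118.8, 172.1]
tcp_rot: [-0.494, 0.508, -0.493, -0.505]
contact_force: [0.5, -2.8, 6.3]
gripper_width: -0.2
```

```bash
python3 d.py 582.3 120 172;python3 - <<'E'
import numpy as np
for t in range(0,97,4):
    a=np.radians(t);c,s=np.cos(a),np.sin(a)
    print(t,"dy %.1f dz %.1f"%(160*s+26*(1-c),160*(1-c)-26*s))
E
```

```text
4.2 [571.29 118.81 172.14] [ 0.55 -2.82  6.29] -0.17901615061516618 yaw 91.53310383634349 [ 0.11  0.02  1.86 -0.    1.26 -1.48]
tool shift [  0.19 -11.04   0.89]
0 dy 0.0 dz 0.0
4 dy 11.2 dz -1.4
8 dy 22.5 dz -2.1
12 dy 33.8 dz -1.9
16 dy 45.1 dz -1.0
20 dy 56.3 dz 0.8
24 dy 67.3 dz 3.3
28 dy 78.2 dz 6.5
32 dy 88.7 dz 10.5
36 dy 99.0 dz 15.3
40 dy 108.9 dz 20.7
44 dy 118.4 dz 26.8
48 dy 127.5 dz 33.6
52 dy 136.1 dz 41.0
56 dy 144.1 dz 49.0
60 dy 151.6 dz 57.5
64 dy 158.4 dz 66.5
68 dy 164.6 dz 76.0
72 dy 170.1 dz 85.8
76 dy 175.0 dz 96.1
80 dy 179.1 dz 106.6
84 dy 182.4 dz 117.4
88 dy 185.0 dz 128.4
92 dy 186.8 dz 139.6
96 dy 187.8 dz 150.9
```

Pad is about 14 mm down (6.3 N). Starting the opening arc.

Emit:
drive_tool:
  moves:
    - {"fingers":0,"dx":0.001,"dy":0.006,"dz":0,"ax":1,"ay":0,"az":0}
    - {"fingers":0,"dx":0.001,"dy":0.014,"dz":-0.001,"ax":4,"ay":0,"az":0}
    - {"fingers":0,"dx":0.001,"dy":0.022,"dz":-0.002,"ax":7,"ay":0,"az":0}
    - {"fingers":0,"dx":0.001,"dy":0.031,"dz":-0.002,"ax":10,"ay":0,"az":0}
    - {"fingers":0,"dx":0.001,"dy":0.042,"dz":-0.001,"ax":14,"ay":0,"az":0}
    - {"fingers":0,"dx":0.001,"dy":0.053,"dz":0,"ax":18,"ay":0,"az":0}
    - {"fingers":0,"dx":0.001,"dy":0.059,"dz":0.001,"ax":20,"ay":0,"az":0}
    - {"fingers":0,"dx":0.001,"dy":0.059,"dz":0.001,"ax":20,"ay":0,"az":0}

```text
clock: 4.87
ee_pos: [511.0, 118.4, 170.8]
tcp_rot: [0.574, -0.414, 0.573, 0.412]
contact_force: [-1.2, -3.0, 6.4]
gripper_width: 0.2
```

```bash
python3 d.py 582.3 120 172; python3 - <<'E'
from h import *
im=camera("scene");cv2.imwrite("pics/s2.png",cv2.resize(im[120:270,270:490,::-1],(800,545)))
im=camera("top");cv2.imwrite("pics/t2.png",cv2.resize(im[100:300,150:400,::-1],(750,600)))
E
```

```text
4.8667 [511.03 118.41 170.79] [-1.2  -2.98  6.41] 0.157236147272488 yaw 71.47993516462795 [ 0.13 -0.11  1.99 -0.    1.26 -1.12]
tool shift [ -1.01 -67.08  24.14]
```

View pics/s2.png

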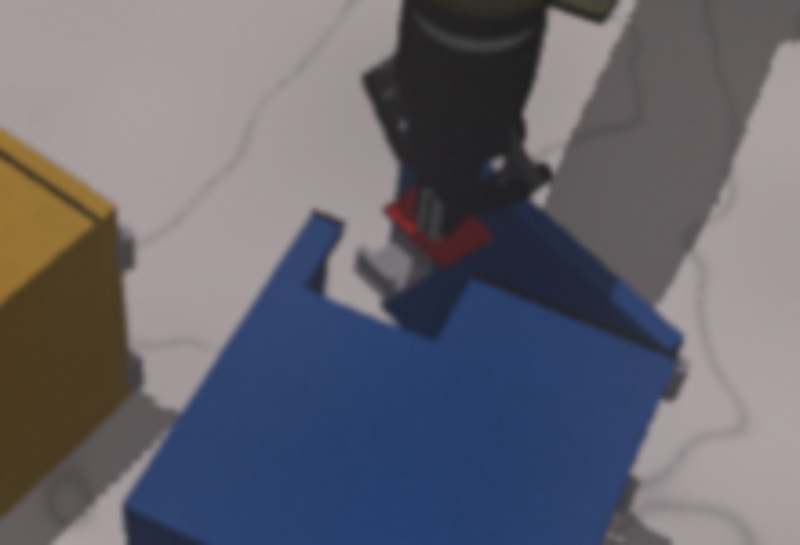

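View pics/t2.png

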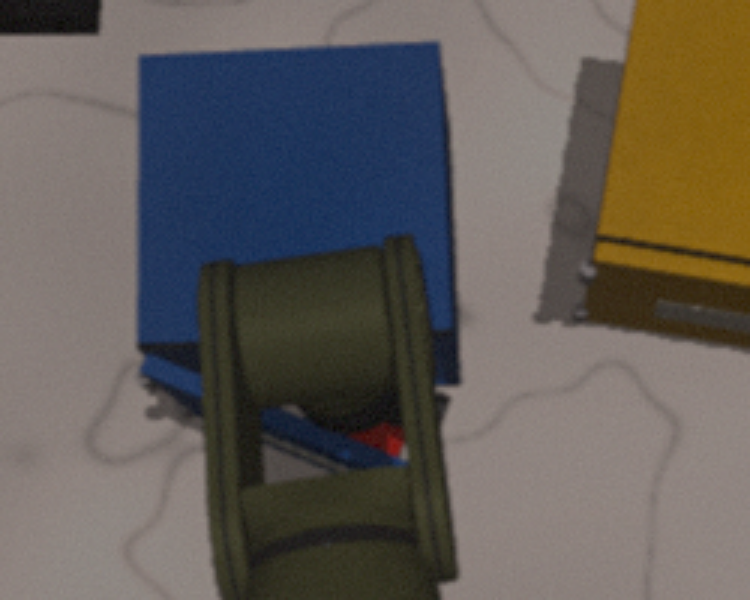

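Door is about 20° open, the tip is still holding the pad down behind the door, and the hook is clear of the roof. Continuing.

Emit:
drive_tool:
  moves:
    - {"fingers":0,"dx":0,"dy":0.011,"dz":-0.001,"ax":4,"ay":0,"az":0}
    - {"fingers":0,"dx":0,"dy":0.022,"dz":-0.002,"ax":8,"ay":0,"az":0}
    - {"fingers":0,"dx":0,"dy":0.034,"dz":-0.002,"ax":12,"ay":0,"az":0}
    - {"fingers":0,"dx":0,"dy":0.045,"dz":-0.001,"ax":16,"ay":0,"az":0}
    - {"fingers":0,"dx":0,"dy":0.056,"dz":0.001,"ax":20,"ay":0,"az":0}
    - {"fingers":0,"dx":0,"dy":0.067,"dz":0.003,"ax":24,"ay":0,"az":0}
    - {"fingers":0,"dx":0,"dy":0.078,"dz":0.0065,"ax":28,"ay":0,"az":0}
    - {"fingers":0,"dx":0,"dy":0.0885,"dz":0.0105,"ax":32,"ay":0,"az":0}

```text
clock: 5.63
ee_pos: [430.7, 156.5, 170.6]
tcp_rot: [0.667, -0.239, 0.665, 0.237]
contact_force: [-0.1, -2.7, 5.6]
gripper_width: 0.1
```

```bash
python3 d.py 582.3 120 172; python3 - <<'E'
from h import *
im=camera("scene");cv2.imwrite("pics/s3.png",cv2.resize(im[120:270,270:490,::-1],(800,545)))
E
```

```text
5.6333 [430.67 156.55 170.62] [-0.09 -2.7   5.65] 0.11446010446831507 yaw 39.32400394181934 [ 0.23 -0.27  2.13 -0.    1.28 -0.45]
tool shift [  -0.93 -124.37   94.14]
```

View pics/s3.png

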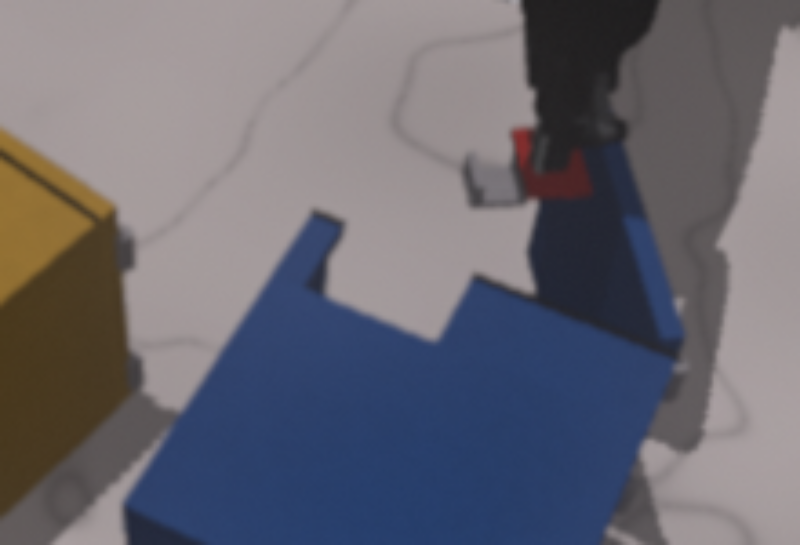

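Door is at about 53° and tracking well. Continuing to about 84°.

Emit:
drive_tool:
  moves:
    - {"fingers":0,"dx":0,"dy":0.011,"dz":-0.001,"ax":4,"ay":0,"az":0}
    - {"fingers":0,"dx":0,"dy":0.022,"dz":-0.002,"ax":8,"ay":0,"az":0}
    - {"fingers":0,"dx":0,"dy":0.034,"dz":-0.002,"ax":12,"ay":0,"az":0}
    - {"fingers":0,"dx":0,"dy":0.045,"dz":-0.001,"ax":16,"ay":0,"az":0}
    - {"fingers":0,"dx":0,"dy":0.056,"dz":0.001,"ax":20,"ay":0,"az":0}
    - {"fingers":0,"dx":0,"dy":0.067,"dz":0.003,"ax":24,"ay":0,"az":0}
    - {"fingers":0,"dx":0,"dy":0.078,"dz":0.0065,"ax":28,"ay":0,"az":0}
    - {"fingers":0,"dx":0,"dy":0.0835,"dz":0.0085,"ax":30,"ay":0,"az":0}

```text
clock: 6.35
ee_pos: [384.0, 227.7, 170.7]
tcp_rot: [0.706, -0.058, 0.704, 0.058]
contact_force: [-0.6, -1.0, 6.4]
gripper_width: 0.2
```

```bash
python3 d.py 582.3 120 172; python3 - <<'E'
from h import *
im=camera("scene");cv2.imwrite("pics/s4.png",cv2.resize(im[90:270,270:490,::-1],(733,600)))
E
```

```text
6.35 [384.01 227.75 170.68] [-0.59 -0.98  6.44] 0.23683739064940584 yaw 9.408964110970967 [ 0.42 -0.3   2.15 -0.    1.29  0.25]
tool shift [  -0.93 -138.71  178.01]
```

View pics/s4.png

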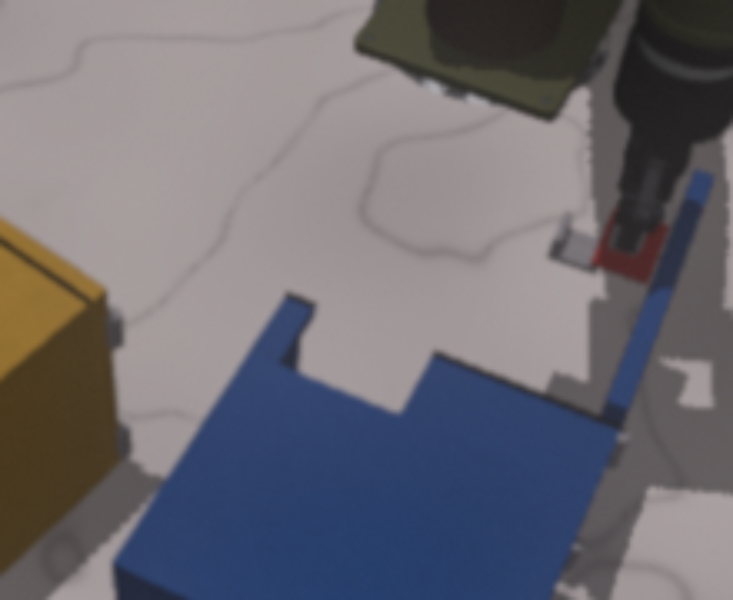

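Door is standing near a right angle (its top edge runs from (615,415) to (703,180)). Lifting straight off.

Emit:
drive_tool:
  moves:
    - {"fingers":0,"dx":0,"dy":0,"dz":0,"ax":0,"ay":0,"az":0}
    - {"fingers":0,"dx":-0.005,"dy":0,"dz":0,"ax":0,"ay":0,"az":0}
    - {"fingers":0,"dx":-0.01,"dy":-0.001,"dz":0,"ax":0,"ay":0,"az":0}
    - {"fingers":0,"dx":-0.02,"dy":-0.002,"dz":0,"ax":0,"ay":0,"az":0}
    - {"fingers":0,"dx":-0.035,"dy":-0.003,"dz":0,"ax":0,"ay":0,"az":0}
    - {"fingers":0,"dx":-0.06,"dy":-0.003,"dz":0,"ax":0,"ay":0,"az":0}
    - {"fingers":0,"dx":-0.09,"dy":-0.003,"dz":0,"ax":0,"ay":0,"az":0}
    - {"fingers":0,"dx":-0.11,"dy":-0.003,"dz":0,"ax":0,"ay":0,"az":0}

```text
clock: 7.07
ee_pos: [384.3, 223.5, 281.6]
tcp_rot: [0.705, -0.059, 0.704, 0.059]
contact_force: [0.7, 0.9, 1.1]
gripper_width: 0.2
```

```bash
python3 d.py 582.3 120 172; python3 - <<'E'
from h import *
im=camera("scene");cv2.imwrite("pics/s5.png",cv2.resize(im[60:270,240:560,::-1],(800,525)))
im=camera("top");cv2.imwrite("pics/t5.png",im[:,:,::-1])
E
```

```text
7.0667 [384.28 223.52 281.65] [0.74 0.89 1.09] 0.2228515412737072 yaw 9.508267976115194 [ 0.41 -0.38  2.02 -0.    1.5   0.24]
tool shift [ 109.87 -134.8   178.07]
```

View pics/s5.png

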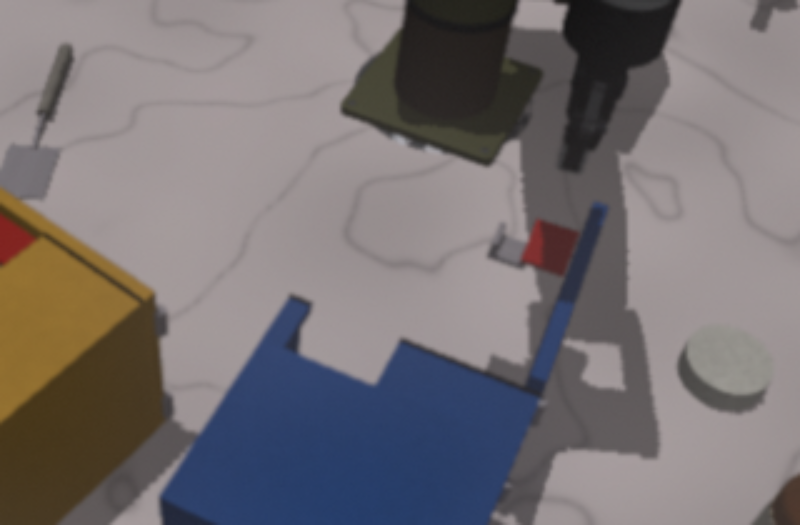

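View pics/t5.png

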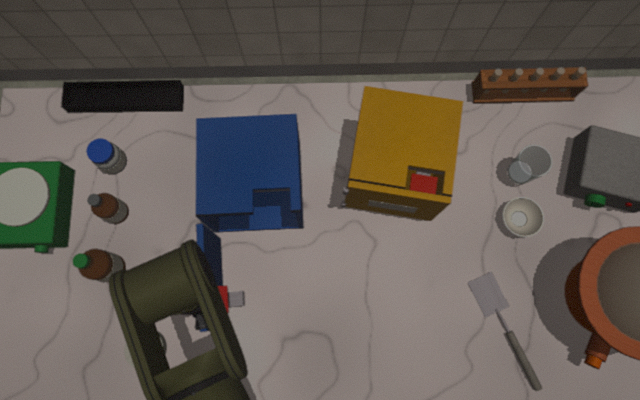

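```bash
python3 - <<'E'
from h import *
for l in ([(545,385),(607,207)],[(530,380),(594,206)]):
    P=onz("scene",np.array(l)/2.5+[240,60]-.3,200);d=P[1]-P[0]
    a=np.degrees(np.arctan2(d[1],d[0]))%360;print(P.round(),np.linalg.norm(d),"opening",271.5-a,np.radians(271.5-a))
E
```

```text
[[543. 278. 200.]
 [323. 262. 200.]] 219.89741209435027 opening 87.31289300189735 1.5238974623246244
[[544. 266. 200.]
 [328. 251. 200.]] 216.2479465712543 opening 87.57710974483453 1.5285089144277737
```

```bash
python3 - <<'E'
from bench import order,telemetry
print(telemetry.sense()["contact_force"],telemetry.sense()["dq"].round(3)); print(order.hand_in())
E
```

```text
[0.13558221 0.2487979  0.32084154] [ 0.     0.025  0.073  0.001 -0.03   0.   ]
the job is handed in; nothing more can be done
None
```

The blue locker is open and handed in. With the fingers shut, I pressed its red catch down about 14 mm (about 6 N). I kept it down while the tip pushed the door open from behind in an arc, then lifted straight off.

- **Door angle:** in the scene picture the door's top edge measures about 1.52 rad (87°) open. Its measured length of 216–220 mm fits the 220 mm panel.
- **Release:** the tip is about 80 mm above the door top, and contact force is near zero (under 0.5 N per axis). The arm still had slight residual joint motion (up to 0.07 rad/s) at hand-in.
- **Yellow locker:** it looked shut and unmoved in the last top view. I judged that by eye and did not measure it.
- **Limits:** force stayed below about 7 N at every reading, the clock was near 7 s, and nothing fell in the pictures I took. No check failed.

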